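# Close the mould press and hold it shut

### The arm

A 6-joint arm with a two-finger parallel gripper is mounted at the origin on the work surface. World frame = base frame: x ahead of the robot, y to its left, z up, the work surface at z = 0. Lengths are in m, angles in rad, forces in N, time in s.
With the tool pointing down it reaches from about 0.275 to 0.725 m from the base axis. Payload 15.9 kg.
Tool frame: the origin (TCP) lies at the very end of the fingers, on their centre line; the grasp point (between the pads) lies env.hold_point_z behind it (env.hold_point_z is the distance from the TCP to the grasp point, in m); z points along the fingers, y is the line along which they close (so a half turn about z gives the same grasp; the last joint's range is limited). The gripper opens to 85 mm and grips with 20 to 120 N. Pads are 22 mm wide; open, the fingers measure 114 mm over their backs; the gripper's body (76 mm by 85 mm) begins 54 mm behind the grasp point. The pads swing forward as they close: fully open they stand 13 mm farther back than shut.
Start: joints at [-1.245, 0.213, -0.034, 1.323, 0, 1.571], TCP at [0.16, -0.474, 0.231] pointing down, gripper open.
Joint ranges: [-2.98, 2.98], [-0.74, 1.72], [-1.14, 1.35], [-2.1, 2.04], [-1.57, 1.44], [-3.14, 3.14]. Speed limits (rad/s): [1.89, 1.89, 2.39, 2.57, 3.14, 3.14].

### API

Orientations are given as a rotation vector (axis times angle).
In Python, from cell import telemetry, eyes, env gives the robot as it stands.
- The arm moves only by the shell command python3 -m creep 'ROWS' [FORCE]. ROWS is JSON, a list of rows, each a list of 3 entries, a list of its own where there are three numbers: the shift along the tool's x, y, z in mm, then the turn about the tool's z in degrees, then the opening, from 0 (shut) to 1 (fully open). In form: [[[dx, dy, dz], roll, gripper], ...]. A call has 1 to 10 rows; each row shifts and turns the commanded pose from where the row before left it, along the tool's axes as they then stand; what a row does not reach is not made up. A row lasts 1/8 s, in which the tool goes at most 62.5 mm and 10.7 degrees, less where a joint would pass 70% of its speed; a pose out of reach is approached as far as the arm can. A call with a gripper value outside its range is refused whole. The fingers move at their own pace and stop on an object; FORCE is the grip in N (left out, the last holds). Time passes only in rows, so rows that do not move let the fingers close. It gives the time, the measured TCP pose, the force, the opening and the grip force at its end, in the units of the state.
- telemetry.get_state(): the state, without advancing time (a new reading comes with each control period).
- eyes.snapshot(name): name is "scene" or "top" or "wrist"; returns (picture, depth): 400x640x3 uint8, blue, green, red; 400x640 float32, m along the optical axis (not along the pixel's ray), 0 where there is no reading.
- eyes.camera_info(name): a dict with "mtx" (3x3 intrinsics, pixels), "R" (3x3) and "t" (3): a world point X has camera coordinates R X + t; the wrist camera has in their place "hand_eye" (4x4, takes a point from camera to tool coordinates, whose origin is the TCP and whose axes are the flange's). Camera axes: x right, y down, z forward; pixel columns grow to the right and rows downward; lengths in m; the calibration is good to about 2 mm. A picture is of the moment at which its call begins: read the wrist's pose just before it. camera_info takes no time and is no camera call.
- env.finish_job(): hands the job in; it is judged then, once.
The state is a dict: "time_s": time; "joints": joint angles; "qd": joint speeds; "tau": joint torques, N m; "tcp_pos": TCP position; "tool_rot": TCP orientation; "ft_force": force on the tool from outside, world axes, zero at the start; "ft_torque": the same for the moment, N m; "grip_width": finger opening in m; "grasp_force": force on a finger pad.
Only numpy, scipy, OpenCV 4.12 (cv2) and the standard library are available. Lean on these libraries where they do the work, as an engineer would, in place of code of your own. Each camera call takes 0.05 s, during which the arm holds its last target. There are 200 camera calls.

### The job

Close the bench mould press: first push the small lever on the right side of its head all the way down so that the hold-down foot sits on the mould, then flip the safety catch at the back fully over to the left (right and left as the robot sees them), off the tail of the press handle. Then pull the press handle down as far as it goes and finish while still holding it there; it springs back up if let go. Leave the other things on the bench where they are.

Things in the scene. Friction and masses are not known exactly. Their poses are not given: they have to be found in the camera images.
- press: Fixed bench mould press of grey-painted iron with bare steel levers: base plate 210 x 130 x 15 mm with a plaster mould on its front half, a column, and above it a head block 120 x 80 mm, its top 140 mm up, with a two-cheeked yoke on top (to 188 mm). Origin on the table, under the base plate (5 mm behind the middle of the plate). Its own x points to the back, y to the left, z up; its front (-x) faces roughly to the robot. Offsets below, (x, y, z) in mm, are in this frame.
- handle_bar (a point): Middle of the grip of the press handle: a round black bar, 22 mm thick and 72 mm long, lying level along the press's y. It is at (-65, 45, 270) with the handle up and at (-104, 45, 160) with it fully down. A 16 mm round steel shank joins its right end to the handle's hinge; the other end is free.
- handle_swing (a joint): Press handle, hinge along the press's y through the origin of body press_handle; the bar's middle runs on an arc of radius 135 mm (seen from the side). 0 = up, shank 45 degrees above level towards the front; 0.9 rad = fully down against its stop (0.85 counts as down). A spring drives it back up: about 2 to 3 N at the bar when up, 7 to 8 N when down. While the catch is on, its tail is blocked and it moves less than 0.15 rad.
- press_handle: The whole press handle (shank, grip bar and a 60 mm tail behind the hinge). Origin at the centre of its hinge, at (30, 0, 175) in the press frame; it only turns there.
- press_catch (a joint): Safety catch at the back of the head: a steel hook whose arm stands up on the left and reaches over the handle's tail. Hinge along the press's x through point catch_hinge. 0 = hooked on, its pin on top; grows as the pin swings over to the left and down; 1.25 rad = stop, lying out level to the left (1.0 counts as flipped over). It starts between 0 and 0.12. Stiff hinge, about 1 N at the pin; stays where it is left.
- catch_pin (a point): Point on the catch's finger pin: a round steel bar 12 mm thick along the press's x, joined at its back end to the catch arm (10 mm round, 30 mm behind this point) and free at the front, 20 mm ahead of it. At (48, 34, 233) with the catch at 0; runs on an arc of radius 113 mm about the hinge line, to (48, 113, 127) at 1.25 rad. All below it is under 195 mm high.
- catch_hinge (a point): Fixed centre of the catch's hinge, at (78, 0, 125) in the press frame.
- foot_lever (a joint): Small steel lever on the right side of the head that lowers the hold-down foot. Hinge along the press's y through point foot_hinge. 0 = raised (pointing 35 degrees up to the front), 1.05 rad = stop, fully down (25 degrees below level; 0.9 counts as down). It starts between 0 and 0.2. Stiff hinge, about 2 N at the pin; stays where it is left.
- foot_pin (a point): Point on the finger pin at the end of the small lever: a round steel bar 12 mm thick and 62 mm long, along the press's y, reaching from the lever out to the right; the point is 38 mm out from the hinge point and 28 mm inside the pin's free end. At (6, -88, 149) at joint value 0, (1, -88, 90) at 1.05; arc radius 60 mm.
- foot_hinge (a point): Fixed centre of the small lever's hinge, at (55, -50, 115) in the press frame.
- mug: Bystander: white mug, 82 mm across, 95 mm tall; origin under its middle.
- jar: Bystander: white jar with black cap, 60 mm across, 75 mm tall; origin under its middle.
- spatula: Bystander: sculptor's spatula, 190 mm long, lying; to the right of the press.
- brush: Bystander: brush, 180 mm long, lying; to the right of the press.
- dome_mask: Bystander: grey clay dome, 100 mm across, 43 mm tall; origin under its middle.
- foot_study: Bystander: clay foot on a white board 130 x 100 mm, 70 mm tall over all; origin under the board; behind the press.
- wax_tin: Bystander: flat aluminium tin, 64 mm across, 24 mm tall; origin under its middle.

How it is judged:
By the outcome, as a careful person would: the job done as asked, in the order asked, and still so for the second after the job is handed in, while the arm keeps its last pose, push and grip.
It also fails if it takes over 64 s, if anything falls off the work surface, if the arm or the gripper's body presses on something with over 40 N, if the wrist force passes 120 N, or if a joint passes its speed limit or range.

## Working session

There is one attempt and no reset: what is moved stays moved. The work goes in short steps, Python scripts to look and compute and a shell command to move; the robot and the scene stay as the last step left them, time stands still between calls to the robot, and variables do not carry over. Pictures are saved under pics/ and viewed, at most 10 in all, crops included, and the job is handed in when it is done.

```bash
mkdir -p pics; ls; python3 - <<'E'
from cell import telemetry, eyes, env
import cv2,numpy as np
s=telemetry.get_state(); print(s['time_s'],s['tcp_pos'],s['tool_rot'],s['grip_width'],env.hold_point_z)
for n in ("scene","top"):
    p,d=eyes.snapshot(n); cv2.imwrite(f"pics/{n}0.png",p); np.savez(f"{n}0.npz",p=p,d=d)
    c=eyes.camera_info(n); print(n,c['mtx'].tolist(),(-c['R'].T@c['t']).round(3),c['R'].round(3).tolist())
print(eyes.camera_info("wrist")['hand_eye'].round(3).tolist())
E
```

```text
pics
0.0 [ 0.15994672 -0.47339202  0.23084152] [-3.09898474e+00 -5.09373573e-01  2.76424839e-04] 0.08507930108221738 0.0187
scene [[461.43428588172395, 0.0, 316.2320762537445], [0.0, 461.43428588172395, 201.74822747683004], [0.0, 0.0, 1.0]] [1.114 0.124 1.012] [[-0.23, 0.973, -0.003], [0.823, 0.193, -0.534], [-0.519, -0.125, -0.845]]
top [[414.4508298756326, 0.0, 321.2934161161887], [0.0, 414.4508298756326, 202.9353775250212], [0.0, 0.0, 1.0]] [0.419 0.016 1.251] [[-0.007, -1.0, 0.015], [-0.985, 0.004, -0.171], [0.171, -0.016, -0.985]]
[[0.001, -0.962, -0.272, 0.069], [1.0, 0.0, 0.001, -0.001], [-0.001, -0.272, 0.962, -0.143], [0.0, 0.0, 0.0, 1.0]]
```

View pics/top0.png

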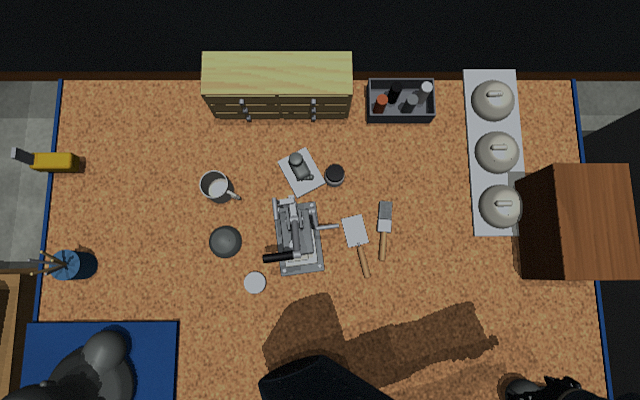

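View pics/scene0.png

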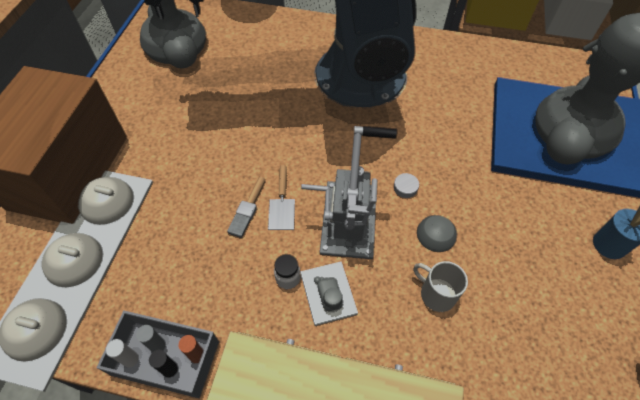

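The top view shows the press base at about px (275-325, 197-273), the black grip at (278,256) and the foot lever pin at (328,227). The scene view shows the grip at (378,132) and the foot pin at (318,187). Next I measure them with depth.

```bash
cat > h.py <<'E'
from cell import telemetry, eyes, env
import cv2,numpy as np
def cloud(n,d):
    c=eyes.camera_info(n); v,u=np.indices(d.shape); K=c['mtx']
    P=np.stack([(u-K[0,2])/K[0,0]*d,(v-K[1,2])/K[1,1]*d,d],-1)
    return (P-c['t'])@c['R']
E
python3 - <<'E'
from h import *
for n,(u0,u1,v0,v1) in (("top",(255,350,185,285)),("scene",(290,410,115,265))):
    z=np.load(n+"0.npz"); p,d=z['p'],z['d']; W=cloud(n,d)
    m=np.zeros(d.shape,bool); m[v0:v1,u0:u1]=1; m&=d>0
    hsv=cv2.cvtColor(p,cv2.COLOR_BGR2HSV)
    print(n,"table z",np.median(W[m][:,2][np.abs(W[m][:,2])<.006]))
    for a,b in ((.008,.022),(.13,.148),(.178,.196)):
        k=m&(W[...,2]>a)&(W[...,2]<b)&(hsv[...,1]<70)
        q=W[k]; r=cv2.minAreaRect((q[:,:2]*1000).astype(np.float32)); print(a,len(q),np.median(q[:,2]).round(4),[np.round(x,1) for x in r])
    k=m&(p.max(-1)<45)&(W[...,2]>.2); q=W[k]; print("bar",len(q),q.mean(0).round(4)); 
    r=cv2.minAreaRect((q[:,:2]*1000).astype(np.float32)); print([np.round(x,1) for x in r])
    cv2.imwrite(f"pics/{n}_c.png",cv2.resize(p[v0:v1,u0:u1],None,fx=5 if n=="top" else 4,fy=5 if n=="top" else 4,interpolation=cv2.INTER_CUBIC))
E
```

```text
top table z -9.088590768760057e-05
0.008 1242 0.0148 [array([531.8,  39.5]), array([223.3, 355.5]), np.float64(72.1)]
0.13 866 0.1397 [array([533.6,  53.5]), array([164.2, 128.3]), np.float64(62.7)]
0.178 383 0.1872 [array([579.6,  76.9]), array([91.9, 47.7]), np.float64(22.4)]
bar 217 [0.4627 0.1016 0.2779]
[array([527.3, 111.1]), array([151. ,  69.2]), np.float64(7.3)]
scene table z 0.0007788668220072791
0.008 1608 0.0157 [array([493.1,  86.9]), array([228.5, 335. ]), np.float64(57.3)]
0.13 990 0.1402 [array([531.2,  57.9]), array([166.4, 136.4]), np.float64(62.1)]
0.178 569 0.1877 [array([578.3,  78.2]), array([92.4, 49. ]), np.float64(22.8)]
bar 251 [0.467  0.1012 0.2767]
[array([464.2, 102.4]), array([15.5, 68.9]), np.float64(6.6)]
```

View pics/top_c.png

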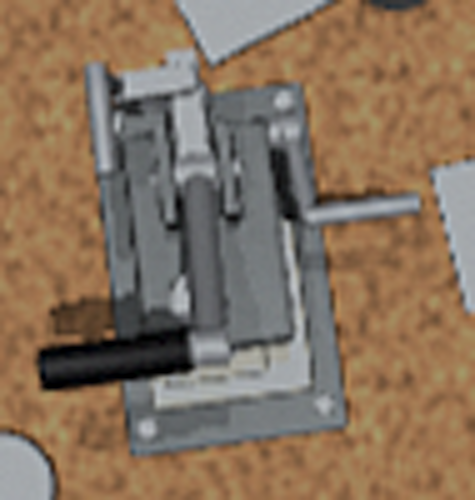

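The crop shows the plate corners at about px (281.6,275.6), (324,270) and (315.4,202.4). The foot pin runs from (317,227.5) to (338.5,225.5), and the catch pin is at (272-276,198-219). I'll compute the pose and cross-check it.

```bash
cat >> h.py <<'E'
def ray(n,u,v,z):
    c=eyes.camera_info(n); r=c['R'].T@np.linalg.solve(c['mtx'],[u,v,1]); o=-c['R'].T@c['t']
    return o+r*(z-o[2])/r[2]
E
python3 - <<'E'
from h import *
W=cloud("top",np.load("top0.npz")['d']); p=np.load("top0.npz")['p']
L=np.array([[-110,65],[-110,-65],[100,-65]])/1000.
Q=np.array([ray("top",255+(a+.5)/5-.5,185+(b+.5)/5-.5,.015)[:2] for a,b in ((133,453),(345,425),(302,87))])
print(Q.round(4),np.linalg.norm(Q[0]-Q[1]),np.linalg.norm(Q[2]-Q[1]))
# rigid fit
def fit(L,Q):
    l=L-L.mean(0);q=Q-Q.mean(0); th=np.arctan2((l[:,0]*q[:,1]-l[:,1]*q[:,0]).sum(),(l*q).sum())
    R=np.array([[np.cos(th),-np.sin(th)],[np.sin(th),np.cos(th)]]); return th,R,Q.mean(0)-R@L.mean(0)
th,R,t=fit(L,Q); print("pose",np.degrees(th),t, (Q-(L@R.T+t)).round(4).tolist())
for n in ("top","scene"):
    W=cloud(n,np.load(n+"0.npz")['d']); p=np.load(n+"0.npz")['p']
    X=np.concatenate([(W[...,:2]-t)@R,W[...,2:]],-1)
    def show(name,lo,hi,extra=True):
        k=((X>lo)&(X<hi)).all(-1)&extra; q=X[k]; print(n,name,len(q),q.min(0).round(4) if len(q) else '',q.max(0).round(4) if len(q) else '',np.median(q,0).round(4) if len(q) else '')
    show("bar",(-.1,-.02,.25),(-.03,.12,.3),p.max(-1)<45)
    show("footpin",(-.03,-.13,.1),(.04,-.07,.18))
    show("catchpin",(.02,.02,.215),(.12,.08,.26))
    show("headtop",(-.1,-.06,.132),(.1,.06,.146))
    show("plate",(-.13,-.08,.012),(.13,.08,.02),cv2.cvtColor(p,cv2.COLOR_BGR2HSV)[...,1]<70)
E
```

```text
[[ 0.4185  0.1154]
 [ 0.4339 -0.0092]
 [ 0.6361  0.0152]] 0.12548701414561858 0.20369327895250883
pose 6.987756434986277 [0.53323821 0.06685357] [[0.0024, -0.0026], [0.0019, 0.0019], [-0.0043, 0.0007]]
top bar 216 [-0.0762  0.0098  0.2703] [-0.0552  0.0789  0.2859] [-0.0666  0.0419  0.2787]
top footpin 76 [-0.0023 -0.1148  0.1429] [ 0.0101 -0.0701  0.155 ] [ 0.0032 -0.0922  0.149 ]
top catchpin 111 [0.0277 0.0354 0.2187] [0.0837 0.0481 0.241 ] [0.0555 0.0414 0.2344]
top headtop 820 [-0.0593 -0.0594  0.1324] [0.0818 0.0402 0.1458] [-0.0026 -0.0141  0.1396]
top plate 875 [-0.1087 -0.0648  0.012 ] [0.1297 0.0646 0.0199] [-0.0311 -0.0152  0.0152]
scene bar 251 [-0.0719  0.0091  0.2652] [-0.0563  0.0781  0.2858] [-0.0604  0.0412  0.2769]
scene footpin 103 [-0.0049 -0.1153  0.1404] [ 0.008  -0.0701  0.1554] [ 0.0041 -0.0926  0.1498]
scene catchpin 157 [0.0246 0.0355 0.2158] [0.0825 0.0487 0.2396] [0.0609 0.0419 0.2352]
scene headtop 943 [-0.0633 -0.0584  0.1321] [0.0865 0.0402 0.146 ] [ 0.0086 -0.0151  0.1401]
scene plate 1427 [-0.1116 -0.0648  0.012 ] [0.1299 0.0652 0.02  ] [ 0.0628 -0.0023  0.0157]
```

View pics/scene_c.png

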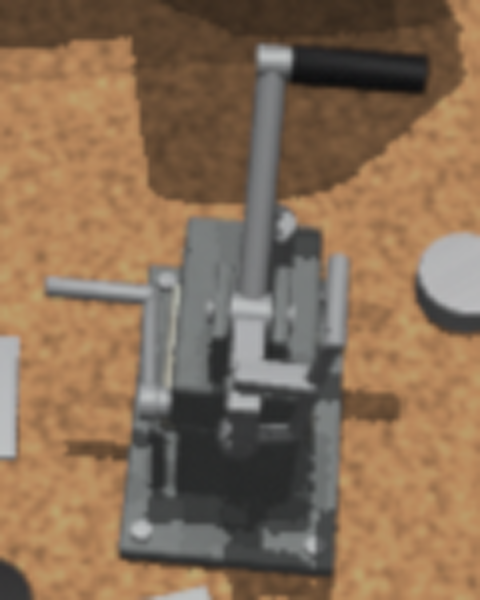

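Both views agree on the pose: press yaw about 7°, origin at about (0.533, 0.067), foot lever at about 0, catch at about 0.07. I'll turn the tool so its x is press-left and its y is press-back, with the fingers shut.

```bash
cat >> h.py <<'E'
T=np.array([.5332,.0669]); A=np.radians(7.0); RP=np.array([[np.cos(A),-np.sin(A)],[np.sin(A),np.cos(A)]])
from scipy.spatial.transform import Rotation as Ro
def loc():
    s=telemetry.get_state(); p=np.array(s['tcp_pos']); M=Ro.from_rotvec(s['tool_rot']).as_matrix()
    print("t",round(s['time_s'],2),"press xyz mm",((p[:2]-T)@RP*1000).round(1),(p[2]*1000).round(1),"yaw",np.degrees(np.arctan2(M[1,0],M[0,0])).round(2),"tilt",M[:,2].round(3),"j",np.round(s['joints'],2),"F",np.round(s['ft_force'],1),"w",round(s['grip_width']*1000,1),"g",round(s['grasp_force'],1))
E
python3 -m creep '[[[0,0,0],-10,0],[[0,0,0],-10,0],[[0,0,0],-10,0],[[0,0,0],-10,0],[[0,0,0],-10,0],[[0,0,0],-10,0],[[0,0,0],-10,0],[[0,0,0],-8.3,0],[[0,0,0],0,0]]' 40
python3 -c "from h import *;loc()"
```

```text
time_s: 1.23
tcp_pos: [0.16, -0.4735, 0.2311]
tool_rot: [-2.083, -2.351, -0.0]
ft_force: [0.7, 0.4, -0.1]
grip_width: 0.0002
grasp_force: 0.0
t 1.23 press xyz mm [-436.3 -490.9] 231.1 yaw 96.92 tilt [-0.     0.001 -1.   ] j [-1.24  0.21 -0.03  1.32  0.    0.21] F [ 0.7  0.4 -0.1] w 0.2 g 0.0
```

```bash
python3 -m creep '[[[20,22,0],0,0],[[39,44,0],0,0],[[39,44,0],0,0],[[39,44,0],0,0],[[39,44,0],0,0],[[39,44,0],0,0],[[39,44,0],0,0],[[39,44,0],0,0],[[39,44,0],0,0],[[39,44,0],0,0]]' >/dev/null
python3 -c "from h import *;loc()"
python3 -m creep '[[[20,22,0],0,0],[[0,0,0],0,0]]' > /dev/null
python3 -c "from h import *;loc()"
```

```text
t 2.48 press xyz mm [ -16.8 -118.7] 231.3 yaw 96.74 tilt [ 0. -0. -1.] j [-0.1   0.28  0.06  1.34 -0.    1.35] F [ 0.9 -0.5  0.5] w 0.4 g 0.0
t 2.73 press xyz mm [  4.9 -98.7] 230.5 yaw 96.91 tilt [-0.001  0.    -1.   ] j [-0.06  0.32  0.11  1.36  0.    1.39] F [-0.3  0.1 -0.6] w -0.3 g 0.0
```

```bash
python3 -m creep '[[[0,-1,35],0,0],[[0,-1,30],0,0],[[0,-1,10],0,0],[[0,-1,10],0,0],[[0,-1,10],0,0],[[0,0,8],0,0]]' | grep force
python3 -c "from h import *;loc()"
python3 -m creep '[[[0,0,8],0,0],[[0,0,8],0,0],[[0,1,8],0,0],[[0,1,6],0,0],[[0,0,4],0,0],[[0,0,0],0,0]]' |grep force
python3 -c "from h import *;loc()"
```

```text
ft_force: [-0.5, -0.0, 1.7]
grasp_force: 1.0
t 3.48 press xyz mm [  -0.9 -100.4] 128.3 yaw 96.94 tilt [ 0.001 -0.    -1.   ] j [-0.06  0.34 -0.12  1.1  -0.    1.39] F [-0.5 -0.   1.7] w -0.0 g 1.0
ft_force: [-2.2, -0.4, 11.7]
grasp_force: 5.7
t 4.22 press xyz mm [   1.5 -100.3] 95.1 yaw 96.97 tilt [ 0.002  0.    -1.   ] j [-0.06  0.37 -0.17  1.03  0.    1.39] F [-2.2 -0.4 11.7] w 0.2 g 5.7
```

Foot lever is on its stop. Next I go up and over to the right of the catch pin.

```bash
python3 -m creep '[[[0,0,-40],0,0],[[0,0,-60],0,0],[[0,0,-60],0,0],[[0,0,-15],0,0],[[30,12,0],0,0],[[40,18,0],0,0],[[38,17,0],0,0],[[0,0,0],0,0]]' | grep ft_
python3 - <<'E'
from h import *
loc()
for n,(u0,u1,v0,v1) in (("scene",(290,410,115,265)),):
    p,d=eyes.snapshot(n); W=cloud(n,d); X=np.concatenate([(W[...,:2]-T)@RP,W[...,2:]],-1)
    k=((X>(-.03,-.13,.07))&(X<(.04,-.07,.18))).all(-1); print(k.sum(),np.median(X[k],0),X[k].max(0))
    cv2.imwrite("pics/s1.png",cv2.resize(p[100:270,270:430],None,fx=3.5,fy=3.5))
E
```

```text
ft_force: [0.1, -0.7, 0.1]
t 5.22 press xyz mm [48.6 10. ] 268.5 yaw 97.13 tilt [-0.001  0.    -1.   ] j [0.14 0.4  0.31 1.49 0.   1.59] F [ 0.1 -0.7  0.1] w 0.2 g 0.0
97 [ 0.00185884 -0.09333614  0.09448233] [ 0.00583683 -0.07025182  0.10044452]
```

View pics/s1.png

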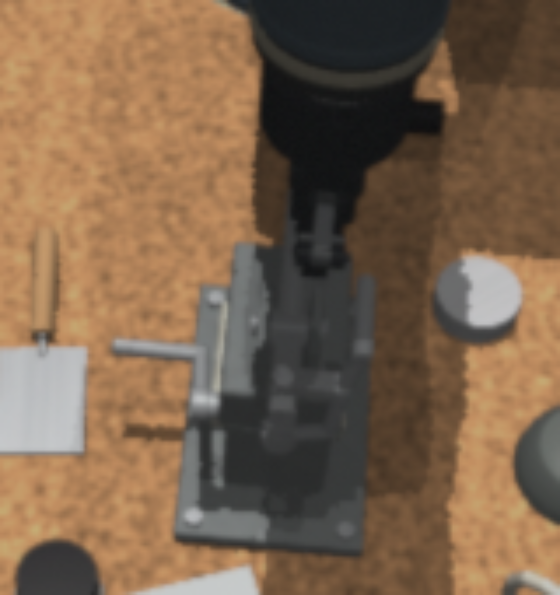

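The scene crop shows the foot lever level or lower, with its pin at (155,348) and z about 94 mm, which means it is down. The gripper is over the catch area. Now I push the catch to the left.

```bash
python3 -m creep '[[[0,0,30],0,0],[[0,0,25],0,0],[[6,0,1],0,0],[[6,0,2],0,0],[[9,0,4],0,0],[[9,0,5],0,0],[[8,0,6],0,0],[[8,0,6],0,0],[[7,0,7],0,0],[[7,0,7],0,0]]' | grep ft_
python3 -c "from h import *;loc()"
python3 -m creep '[[[6,0,8],0,0],[[6,0,8],0,0],[[5,0,9],0,0],[[4,0,9],0,0],[[3,0,8],0,0],[[3,0,8],0,0],[[0,0,0],0,0]]' | grep ft_
python3 -c "from h import *;loc()"
```

```text
ft_force: [0.1, -0.7, 0.4]
t 6.53 press xyz mm [48.  68.1] 175.7 yaw 96.97 tilt [-0. -0. -1.] j [ 0.24  0.41  0.1   1.26 -0.    1.69] F [ 0.1 -0.7  0.4] w -0.3 g 0.3
ft_force: [0.5, -3.2, -2.7]
t 7.4 press xyz mm [47.7 94.4] 125.3 yaw 96.96 tilt [-0.001 -0.001 -1.   ] j [ 0.28  0.44  0.02  1.15 -0.    1.73] F [ 0.5 -3.2 -2.7] w 0.2 g 1.7
```

```bash
python3 -m creep '[[[-15,0,0],0,0],[[0,0,-40],0,0],[[0,0,-40],0,0],[[25,0,0],0,0],[[0,0,30],0,0],[[0,0,15],0,0],[[0,0,10],0,0],[[0,0,10],0,0],[[0,0,7],0,0],[[0,0,0],0,0]]' | grep ft_
python3 -c "from h import *;loc()"
```

```text
ft_force: [1.0, -0.0, 0.2]
t 8.65 press xyz mm [ 47.9 104.5] 134.0 yaw 96.96 tilt [-0.001 -0.    -1.   ] j [ 0.3   0.44  0.04  1.17 -0.    1.75] F [ 1.  -0.   0.2] w -0.0 g 0.0
```

```bash
python3 -m creep '[[[0,0,2],0,0],[[0,0,2],0,0],[[0,0,1],0,0],[[0,0,0],0,0]]' | grep ft_
python3 -c "from h import *;loc()"
```

```text
ft_force: [-6.0, -2.4, 23.0]
t 9.15 press xyz mm [ 48.8 104.7] 131.4 yaw 96.97 tilt [ 0.003  0.001 -1.   ] j [ 0.3   0.44  0.03  1.16 -0.    1.75] F [-6.  -2.4 23. ] w 0.0 g 11.6
```

```bash
python3 -m creep '[[[0,0,-20],0,0],[[0,0,-60],0,0],[[0,0,-60],0,0.7],[[0,0,-50],0,0.7],[[-20,-38,0],0,0.7],[[-20,-38,0],0,0.7],[[-18,-37,0],0,0.7],[[0,0,0],0,0.7]]' | grep ft_
python3 - <<'E'
from h import *
loc()
p,d=eyes.snapshot("scene"); W=cloud("scene",d); X=np.concatenate([(W[...,:2]-T)@RP,W[...,2:]],-1)
k=((X>(.02,.06,.09))&(X<(.09,.15,.26))).all(-1); print("catch",k.sum(),np.median(X[k],0),X[k].min(0),X[k].max(0))
cv2.imwrite("pics/s2.png",cv2.resize(p[100:270,270:430],None,fx=3.5,fy=3.5))
E
```

```text
ft_force: [-0.1, 1.0, 0.7]
t 10.15 press xyz mm [-66.6  45.9] 320.4 yaw 96.91 tilt [ 0.002  0.    -1.   ] j [ 0.22  0.16  0.12  1.53 -0.    1.67] F [-0.1  1.   0.7] w 59.7 g 0.0
catch 291 [0.07425868 0.10292967 0.13093083] [0.02249743 0.0600066  0.11491991] [0.08415755 0.12024713 0.16014751]
```

View pics/s2.png

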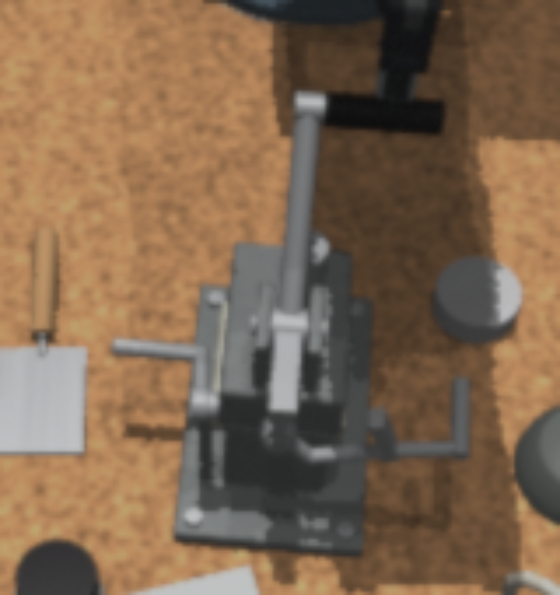

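The catch lies level to the left (pin at (460,415)), the foot lever is down, and the gripper is above the bar. Now I descend and grip.

```bash
python3 -m creep '[[[0,2,30],0,0.7],[[0,0,25],0,0.7],[[0,0,15],0,0.7],[[0,0,0],0,0],[[0,0,0],0,0],[[0,0,0],0,0],[[0,0,0],0,0]]' 40 | grep ft_
python3 -c "from h import *;loc()"
```

```text
ft_force: [-42.6, -3.9, 25.3]
t 11.07 press xyz mm [-67.3  47. ] 250.2 yaw 97.0 tilt [-0.007 -0.    -1.   ] j [ 0.22  0.16 -0.05  1.37  0.    1.67] F [-42.6  -3.9  25.3] w 20.5 g 39.1
```

```bash
python3 -m creep '[[[0,-3,2],0,0],[[0,-1,1],0,0],[[0,0,0],0,0]]' | grep ft_
python3 -c "from h import *;loc()"
```

```text
ft_force: [-30.1, -3.2, 31.0]
t 11.45 press xyz mm [-69.  47.] 248.4 yaw 96.99 tilt [-0.002  0.001 -1.   ] j [ 0.22  0.15 -0.07  1.35  0.    1.67] F [-30.1  -3.2  31. ] w 20.6 g 39.2
```

```bash
python3 -m creep '[[[0,-2,-3],0,0],[[0,0,0],0,0]]' | grep ft_
python3 -c "from h import *;loc()"
```

```text
ft_force: [3.8, 1.6, -4.5]
t 11.7 press xyz mm [-68.   46.9] 250.2 yaw 96.98 tilt [ 0.002  0.    -1.   ] j [ 0.22  0.15 -0.06  1.36 -0.    1.67] F [ 3.8  1.6 -4.5] w 20.7 g 41.7
```

```bash
python3 -m creep '[[[0,-5.5,5.6],0,0],[[0,-5,6],0,0],[[0,-4.6,6.5],0,0],[[0,0,0],0,0]]' | grep ft_
python3 -c "from h import *;loc()"
```

```text
ft_force: [7.2, 0.3, 1.0]
t 12.2 press xyz mm [-82.8  46.8] 232.1 yaw 96.97 tilt [ 0.004  0.001 -1.   ] j [ 0.23  0.12 -0.14  1.3  -0.    1.68] F [7.2 0.3 1. ] w 20.9 g 42.6
```

```bash
python3 -m creep '[[[0,-3.8,6.5],0,0],[[0,-3.5,6.8],0,0],[[0,-3.5,7],0,0],[[0,-3,7.2],0,0],[[0,-2.5,7.4],0,0],[[0,-2,7.6],0,0],[[0,0,0],0,0]]' | grep ft_
python3 -c "from h import *;loc()"
```

```text
ft_force: [0.8, -0.9, 9.2]
t 13.07 press xyz mm [-101.5   46.7] 189.7 yaw 96.97 tilt [ 0.003  0.    -1.   ] j [ 0.23  0.1  -0.28  1.19 -0.    1.68] F [ 0.8 -0.9  9.2] w 20.7 g 46.7
```

```bash
python3 -m creep '[[[0,-2,7.5],0,0],[[0,-1.5,7.8],0,0],[[0,-0.6,7.8],0,0],[[0,-0.2,7.8],0,0],[[0,0,7.8],0,0],[[0,0.2,7.8],0,0],[[0,0,3],0,0],[[0,0,0],0,0]]' 60| grep ft_
python3 -c "from h import *;loc()"
```

```text
ft_force: [-8.8, -2.3, 11.8]
t 14.07 press xyz mm [-106.8   46.7] 139.8 yaw 96.97 tilt [-0. -0. -1.] j [ 0.23  0.12 -0.38  1.07 -0.    1.68] F [-8.8 -2.3 11.8] w 20.4 g 63.7
```

```bash
python3 -m creep '[[[0,0,1.5],0,0],[[0,0,1],0,0],[[0,0,0],0,0],[[0,0,0],0,0]]' | grep ft_
python3 - <<'E'
from h import *
loc()
p,d=eyes.snapshot("scene"); cv2.imwrite("pics/s3.png",cv2.resize(p[100:270,230:460],None,fx=3,fy=3))
W=cloud("scene",d); X=np.concatenate([(W[...,:2]-T)@RP,W[...,2:]],-1)
for nm,lo,hi in (("foot",(-.03,-.13,.07),(.04,-.07,.18)),("catch",(.02,.1,.09),(.07,.15,.26)),("barend",(-.13,.06,.15),(-.09,.09,.19)),("barR",(-.13,.0,.15),(-.09,.03,.19))):
    k=((X>lo)&(X<hi)).all(-1); print(nm,k.sum(),np.median(X[k],0))
E
```

```text
ft_force: [-6.5, -1.7, 7.7]
t 14.57 press xyz mm [-106.8   46.7] 137.3 yaw 96.97 tilt [-0. -0. -1.] j [ 0.23  0.12 -0.39  1.06 -0.    1.68] F [-6.5 -1.7  7.7] w 20.5 g 64.0
foot 96 [ 0.00132975 -0.09354258  0.09412254]
catch 103 [0.04824208 0.11274507 0.13217733]
barend 60 [-0.10170677  0.07268196  0.1737282 ]
barR 113 [-0.10103336  0.01536024  0.17371101]
```

View pics/s3.png

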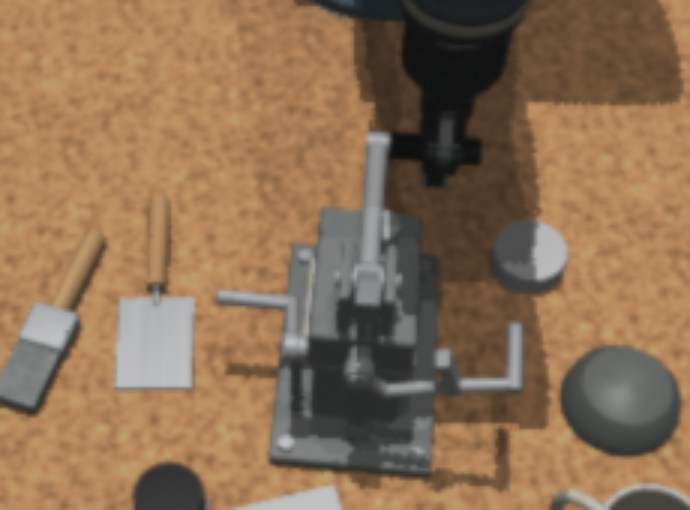

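The levers are all right and the bystanders untouched. The bar is about 5-7 mm short of its stop, with only the spring force felt, so I keep going.

```bash
for i in 1 2; do python3 -m creep '[[[0,0.3,2],0,0],[[0,0.3,1],0,0],[[0,0,0],0,0]]' 70| grep ft_
python3 -c "from h import *;loc()"; done
python3 - <<'E'
from h import *
p,d=eyes.snapshot("scene")
W=cloud("scene",d); X=np.concatenate([(W[...,:2]-T)@RP,W[...,2:]],-1)
for nm,lo,hi in (("barend",(-.13,.06,.14),(-.09,.09,.19)),("barR",(-.13,.0,.14),(-.09,.03,.19))):
    k=((X>lo)&(X<hi)).all(-1); print(nm,k.sum(),np.median(X[k],0),np.percentile(X[k],[5,95],0)[:,2])
p0,d0=[np.load("scene0.npz")[q] for q in 'pd']
W=cloud("scene",d0); X=np.concatenate([(W[...,:2]-T)@RP,W[...,2:]],-1)
k=((X>(-.1,.06,.25))&(X<(-.03,.09,.3))).all(-1);print("start end",np.median(X[k],0),np.percentile(X[k],[5,95],0)[:,2])
E
```

```text
ft_force: [-8.7, -1.7, 10.7]
t 15.0 press xyz mm [-106.4   46.7] 134.3 yaw 96.97 tilt [-0.001 -0.    -1.   ] j [ 0.23  0.12 -0.39  1.06 -0.    1.68] F [-8.7 -1.7 10.7] w 20.5 g 68.1
ft_force: [-10.3, -3.1, 11.1]
t 15.38 press xyz mm [-106.2   46.7] 131.2 yaw 96.97 tilt [-0.001 -0.    -1.   ] j [ 0.23  0.13 -0.4   1.05  0.    1.68] F [-10.3  -3.1  11.1] w 20.4 g 69.6
barend 63 [-0.10029554  0.07295895  0.16762843] [0.15582514 0.17176175]
barR 114 [-0.10084656  0.01573412  0.1679693 ] [0.15731957 0.17159715]
start end [-0.06209951  0.07040993  0.27853494] [0.26862111 0.2824157 ]
```

```bash
for i in 1 2; do python3 -m creep '[[[0,0.3,1],0,0],[[0,0.2,1],0,0],[[0,0,0],0,0]]' 70| grep ft_
python3 -c "from h import *;loc()"; done
python3 - <<'E'
from h import *
p,d=eyes.snapshot("scene")
W=cloud("scene",d); X=np.concatenate([(W[...,:2]-T)@RP,W[...,2:]],-1)
for nm,lo,hi in (("barend",(-.13,.06,.14),(-.09,.09,.19)),("barR",(-.13,.0,.14),(-.09,.03,.19))):
    k=((X>lo)&(X<hi)).all(-1); print(nm,k.sum(),np.median(X[k],0),np.percentile(X[k],[5,95],0)[:,2])
E
```

```text
ft_force: [-27.9, -5.6, 48.8]
t 15.8 press xyz mm [-106.    46.7] 130.8 yaw 96.98 tilt [-0.001  0.    -1.   ] j [ 0.23  0.13 -0.4   1.05  0.    1.68] F [-27.9  -5.6  48.8] w 20.4 g 72.9
ft_force: [-45.3, -8.3, 85.6]
t 16.18 press xyz mm [-105.8   46.8] 130.3 yaw 96.98 tilt [-0.     0.001 -1.   ] j [ 0.23  0.13 -0.4   1.04  0.    1.68] F [-45.3  -8.3  85.6] w 20.3 g 76.6
barend 65 [-0.10101186  0.07279494  0.16752558] [0.1561676 0.1721351]
barR 112 [-0.10107393  0.01583139  0.16822384] [0.15632676 0.17210834]
```

The stop is reached, so I ease the load.

```bash
python3 -m creep '[[[0,-0.4,-2.3],0,0],[[0,-0.4,-0.6],0,0],[[0,0,0],0,0],[[0,0,0],0,0]]' 70| grep ft_
python3 - <<'E'
from h import *
loc()
p,d=eyes.snapshot("scene"); W=cloud("scene",d); X=np.concatenate([(W[...,:2]-T)@RP,W[...,2:]],-1)
for lo,hi in (((-.13,.06,.14),(-.09,.09,.19)),((-.13,.0,.14),(-.09,.03,.19)),((-.03,-.13,.07),(.04,-.07,.18)),((.02,.1,.09),(.07,.15,.26))):
    k=((X>lo)&(X<hi)).all(-1); print(k.sum(),np.median(X[k],0))
E
```

```text
ft_force: [-19.6, -3.4, 32.0]
t 16.73 press xyz mm [-106.1   46.7] 131.0 yaw 96.98 tilt [-0.001  0.    -1.   ] j [ 0.23  0.13 -0.4   1.05  0.    1.68] F [-19.6  -3.4  32. ] w 20.0 g 71.2
65 [-0.10084744  0.07282133  0.16821248]
115 [-0.10058805  0.01567407  0.16788819]
98 [ 0.00160505 -0.09333439  0.09443523]
102 [0.04745739 0.11287089 0.13198354]
```

Handle held on its stop under a moderate load, with both levers in place.

```bash
python3 -c "
from h import *
print(env.finish_job())"
```

```text
the job is handed in; nothing more can be done
None
```

The job is handed in: foot lever pushed fully down, then the catch flipped fully over to the left, then the handle pulled down to its stop and still gripped there, at 16.7 s of the 64 s limit (wrist force briefly reached about 97 N as the handle met its stop).

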